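# Hold a paint sample paddle in the curing box through its lid slot

## Robot

A 6-joint arm with a two-finger parallel gripper is mounted at the origin on the work surface; the furniture and walls round the work are solid. World frame = base frame: x ahead of the robot, y to its left, z up, the work surface at z = 0. Lengths are in m, angles in degrees, forces in N, time in s.
With the tool pointing down it reaches from about 0.35 to 0.925 m from the base axis. Payload 6.4 kg.
Tool frame: the origin (TCP) lies on the centre line of the jaws, within the pads' length; the fingertips stand 25 mm ahead of it and the grasp point (between the pads) lies 6 mm ahead of it; z points along the fingers, y is the line along which they close (so a half turn about z gives the same grasp; the last joint's range is limited). The gripper opens to 85 mm and grips with 20 to 120 N. Pads are 22 mm wide; open, the fingers measure 114 mm over their backs; the gripper's body (76 mm by 85 mm) begins 54 mm behind the grasp point. The pads swing forward as they close: fully open they stand 13 mm farther back than shut.
Start: joints at [58.436, 14.043, 89.255, -0, 76.702, -9.975], TCP at [0.239, 0.604, 0.256] pointing down, gripper open.
Joint ranges: [-179.41, 179.41], [-58.25, 129.5], [7.25, 145.43], [-54.29, 234.29], [11.92, 165.04], [-157.13, 157.13]. Speed limits (degrees/s): [147.25, 147.25, 180, 180, 180, 180].

## Interface

Orientations are given as a 3x3 rotation matrix whose columns are the frame's x, y, z axes.
In Python, from cell import manip gives the robot as it stands. The module is installed in compiled form; this text tells all that it offers.
- The arm moves only by the tool drive_tool, never from a script. Its argument "deltas" is a list of rows, each an object with "fingers": the opening in per cent of the stroke, from 0 (shut) to 100 (fully open); "slide": the shift along the tool's x, y, z in m, a list of three; "roll": the turn about the tool's z in rad. In form: [{"fingers": fingers, "slide": [dx, dy, dz], "roll": roll}, ...]. A call has exactly 5 rows; each row is the pose to reach, as a shift and turn from the pose commanded when the call began, along the tool's axes at that moment; what a row does not reach only later rows make up. A row lasts 1/10 s, in which the tool goes at most 50 mm and 8.59 degrees, less where a joint would pass 70% of its speed; a pose out of reach is approached as far as the arm can. A call with a gripper value outside its range is refused whole. The fingers move at their own pace and stop on an object; "newtons" is the grip in N (left out, the last holds). Time passes only in rows, so rows that repeat a pose let the fingers close, or fill a call up. It gives the time, the measured TCP pose, the force, the opening and the grip force at its end, in the units of the state.
- manip.get_state(): the state, without advancing time (a new reading comes with each control period).
- manip.capture(name): name is "scene" or "side" or "wrist"; returns the picture (400x640x3 uint8, red, green, blue); there is no depth.
- manip.calibration(name): a dict with "vertical_fov" (degrees; the focal length in pixels is half the picture's height over the tangent of half this angle, whatever the lens; pixels are square), "cx", "cy" (the principal point, pixels), "distortion" ([k1, k2, p1, p2, k3] as OpenCV has them; the pictures are not rectified), "R" (3x3) and "t" (3): a world point X has camera coordinates R X + t; the wrist camera has in their place "tool_from_camera" (4x4, takes a point from camera to tool coordinates, whose origin is the TCP and whose axes are the flange's). Camera axes: x right, y down, z forward; pixel columns grow to the right and rows downward; lengths in m; the calibration is good to about 2 mm. A picture is of the moment at which its call begins: read the wrist's pose just before it. calibration takes no time and is no camera call.
- manip.finish_job(): hands the job in; it is judged then, once.
The state is a dict: "clock": time; "joints": joint angles; "qd": joint speeds; "joint_torque": joint torques, N m; "tool_pos": TCP position; "tcp_rot": TCP orientation; "contact_force": force on the tool from outside, world axes, zero at the start; "ft_torque": the same for the moment, N m; "opening": finger opening in m; "grip_force": force on a finger pad.
Only numpy, scipy, OpenCV 4.12 (cv2) and the standard library are available. Lean on these libraries where they do the work, as an engineer would, in place of code of your own. Each camera call takes 0.05 s, during which the arm holds its last target. There are 200 camera calls.

## Task

Slide the shutter on the curing box's lid fully open, then take the paddle with the narrow blade by its handle out of the stand and lower its blade upright through the lid slot, until more than half of the blade is below the lid but its collar stays clearly above the lid. Finish while holding it there, still and hanging freely from the gripper: do not let go and do not let it rest on the box. Leave the wide paddle in its bay and everything else on the bench where it is.

Things in the scene. Friction and masses are not known exactly. Their poses are not given: they have to be found in the camera images.
- curing_box: Fixed grey box, 130 (x) x 170 (y) x 95 mm high, clear window in its front (-x), slot in its flat lid. Origin at the centre of its underside, z up, yaw up to 0.3 rad. Lid top 95 mm above the origin, lid 6 mm thick, empty below down to 8 mm above the origin. Two rails along y stand 7 mm over the lid, at x = 16 to 24 mm either side.
- slot (a point): Centre of the slot's mouth on the lid's top face (box x = 0, y = -35 mm); axes as the box. The slot is 8 mm wide (x) and 34 mm long (y), straight through the lid, with a 2 mm chamfer round its mouth: 2 mm larger in each direction than the narrow paddle's blade.
- shutter (a joint): Steel shutter on the lid between the rails, 36 (x) x 56 (y) x 4 mm. 0 m: shut, centred over the slot; slides to the box's +y, 0.07 m at its stop, fully open. The slot is clear from 0.05 m on. About 1 N of friction; stays where it is left. Starts at 0 to 0.01 m.
- shutter_tab (a point): Top centre of the shutter's upright black tab, 12 mm (x) x 24 mm (y); its top is 40 mm above the lid, its straight sides begin 8 mm above the lid. It moves with the shutter; axes as the box.
- stand: Plywood stand fixed to the bench, 80 (x) x 170 (y) mm, its top board 75 mm high, with two bays 10 (x) x 52 (y) mm at y = -40 and +40 mm; a paddle hangs blade down in each, resting on its collar. Origin at the centre of its underside, z up. Turned by up to 0.3 rad.
- paddle_narrow: Paint sample paddle with NARROW blade and collar, about 80 g, hanging upright in either bay. Origin at the centre of the blade's lower end, z up, x across thickness, y across width. White blade 6 (x) x 32 (y), z 0 to 60 mm (last 4 mm tapered); grey collar 26 x 40, z 60 to 65; black handle 14 (x) x 30 (y), z 65 to 110: grasp it from above across the 14 mm.
- paddle_wide: Paint sample paddle with the WIDE blade (46 mm) and wide collar (54 mm), otherwise the same as the narrow one; hangs in the other bay. It does not fit the slot.
- can: Bystander: short grey spray can, 66 mm across, 154 mm tall, standing; origin at the centre of its underside.
- can_tall: Bystander: tall black spray can, 68 mm across, 199 mm tall, standing; origin at the centre of its underside.
- marker: Bystander: thick paint marker lying on the bench, 150 x 22 x 24 mm; origin at the centre of its underside.
Things that resemble listed ones, but are neither listed nor needed, are in the scene too. What is shaped like the paddle_narrow but pink is not meant.

How it is judged:
By the outcome, as a careful person would: the job done as asked, in the order asked, and still so for the second after the job is handed in, while the arm keeps its last pose, push and grip.
It also fails if it takes over 56 s, if anything falls off the work surface, if the arm or the gripper's body presses on something with over 40 N, if the wrist force passes 120 N, or if a joint passes its speed limit or range.

## Working session

There is one attempt and no reset: what is moved stays moved. The work goes in short steps, Python scripts to look and compute and a tool call to move; the robot and the scene stay as the last step left them, time stands still between calls to the robot, and variables do not carry over. Pictures are saved under pics/ and viewed, at most 10 in all, crops included, and the job is handed in when it is done.

Besides the shell and the picture viewer there is one more tool, called after "Emit:" as a command line: name --argument value ..., lists and objects as JSON in quotes. drive_tool: Moves the arm, as the interface text tells. Its arguments: {"type":"object","properties":{"deltas":{"type":"array"},"newtons":{"type":"number"}},"required":["deltas"]}

```bash
mkdir -p pics
cat > h.py <<'E'
from cell import manip
import numpy as np, cv2
def snap(name,fn):
    s=manip.get_state(); im=manip.capture(name); cv2.imwrite('pics/'+fn+'.png',im[:,:,::-1]); return s,im
def cam(name,s=None):
    c=manip.calibration(name); f=200/np.tan(np.radians(c['vertical_fov'])/2)
    K=np.array([[f,0,c['cx']],[0,f,c['cy']],[0,0,1.]]); d=np.array(c['distortion'],float)
    if name=='wrist':
        T=np.array(c['tool_from_camera']); W=np.eye(4); W[:3,:3]=np.array(s['tcp_rot']); W[:3,3]=s['tool_pos']
        M=np.linalg.inv(W@T); return K,d,M[:3,:3],M[:3,3]
    return K,d,np.array(c['R']),np.array(c['t'])
def unproj(C,uv,z):
    K,d,R,t=C; p=cv2.undistortPoints(np.array(uv,float).reshape(-1,1,2),K,d).reshape(-1,2)
    r=np.c_[p,np.ones(len(p))]@R; o=-R.T@t; z=np.broadcast_to(z,len(p))
    return o+r*((z-o[2])/r[:,2])[:,None]
def proj(C,X):
    K,d,R,t=C; return cv2.projectPoints(np.array(X,float).reshape(-1,3),cv2.Rodrigues(R)[0],t,K,d)[0].reshape(-1,2)
E
python3 - <<'E'
from h import *
s,a=snap('scene','scene0');_,b=snap('side','side0');_,w=snap('wrist','wrist0')
print(s)
for n in('scene','side'):
    C=cam(n); print(n,C[0][0,0],-C[2].T@C[3],C[2][2])
print(manip.calibration('wrist'))
E
```

```text
{'clock': 0.0, 'joints': array([ 5.84370549e+01,  1.40843763e+01,  8.93252119e+01,  1.10612588e-03,
        7.67019566e+01, -9.97298480e+00]), 'qd': array([ 0.01605885, -0.00574583,  0.0453174 ,  0.01808896, -0.03806495,
        0.03066781]), 'joint_torque': array([-8.16330194e-04, -4.29511249e+01, -3.26128650e+01, -2.07075655e-04,
        5.45739997e-03, -3.19984986e-05]), 'tool_pos': array([0.23887033, 0.60396712, 0.25517458]), 'tcp_rot': array([[-9.29839152e-01,  3.67964782e-01, -1.03504343e-03],
       [ 3.67966066e-01,  9.29837757e-01, -1.64898623e-03],
       [ 3.55653602e-04, -1.91415282e-03, -9.99998105e-01]]), 'contact_force': array([ 0.31489343, -0.0526428 , -0.21761132]), 'ft_torque': array([-0.00769589,  0.01174068,  0.02561728]), 'grip_force': 0.0, 'opening': 0.08512228484131658}
scene 484.16755211161353 [0.18161551 0.29837948 0.8302399 ] [ 0.31454321 -0.65184346 -0.69004542]
side 395.76356595106114 [ 0.43178457 -1.0229838   0.61027811] [ 0.08027568  0.79475589 -0.60159695]
{'vertical_fov': 61.418114509709476, 'cx': 323.41926393081036, 'cy': 199.984159089583, 'distortion': array([-0.03680272,  0.        ,  0.        ,  0.        ,  0.        ]), 'tool_from_camera': array([[ 1.68316890e-03, -9.64795283e-01, -2.62996632e-01,
         6.64525429e-02],
       [ 9.99998480e-01,  1.74334495e-03,  4.54512649e-06,
        -5.90748310e-04],
       [ 4.54108734e-04, -2.62996240e-01,  9.64796751e-01,
        -1.17325162e-01],
       [ 0.00000000e+00,  0.00000000e+00,  0.00000000e+00,
         1.00000000e+00]])}
```

View pics/scene0.png

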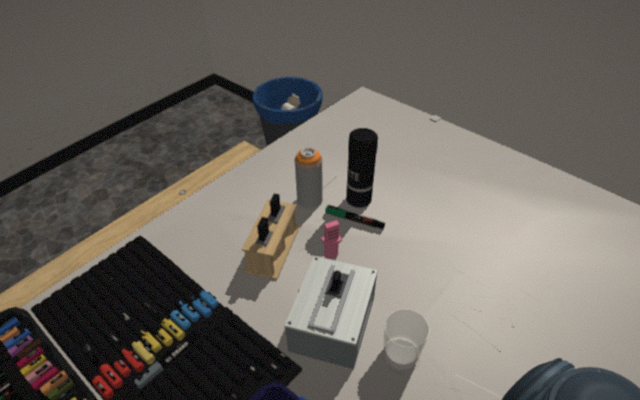

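View pics/side0.png

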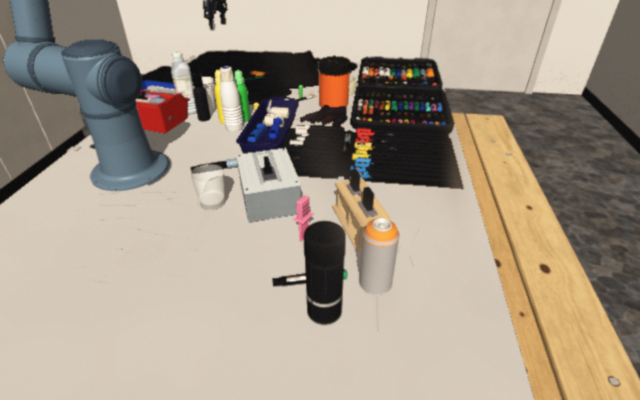

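The scene shows the box lid at about (333,300) with its tab at (337,282), and the stand at (272,240) with black handles at (276,207) and (264,229). The pink decoy is at (332,238). The side view shows the box at (270,185), the stand at (360,205) and the decoy at (304,217). I'll enlarge both.

Run:
```python
from h import *
a=cv2.imread('pics/scene0.png')[185:370,235:385]; b=cv2.imread('pics/side0.png')[140:250,230:400]
A=cv2.resize(a,None,fx=3.2,fy=3.2,interpolation=cv2.INTER_CUBIC); B=cv2.resize(b,None,fx=1.85,fy=1.85,interpolation=cv2.INTER_CUBIC)
o=np.zeros((592,800,3),np.uint8); o[:A.shape[0],:A.shape[1]]=A; o[:B.shape[0],485:485+B.shape[1]]=B[:,:315]
cv2.imwrite('pics/c1.png',o)
C=cam('scene')
for n,p in {'lid':[(318,258),(377,267),(352,345),(286,327)]}.items(): print(unproj(C,p,.095).round(3))
```

```text
[[ 0.466 -0.264  0.095]
 [ 0.351 -0.292  0.095]
 [ 0.328 -0.113  0.095]
 [ 0.447 -0.096  0.095]]
```

View pics/c1.png

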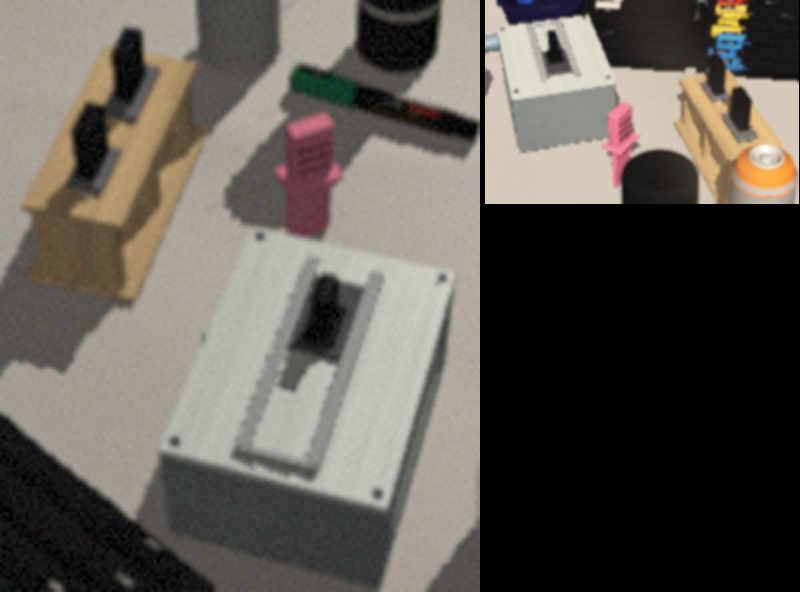

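```bash
cat >> h.py <<'E'
from scipy.optimize import least_squares
def fitrect(C,uv,loc,x0):  # loc: nx3 local pts; solves x,y,yaw
    loc=np.array(loc,float)
    def W(p): c,s=np.cos(p[2]),np.sin(p[2]); return np.c_[p[0]+c*loc[:,0]-s*loc[:,1],p[1]+s*loc[:,0]+c*loc[:,1],loc[:,2]]
    r=least_squares(lambda p:(proj(C,W(p))-np.array(uv)).ravel(),x0); return r.x,r.fun.reshape(-1,2).round(1)
E
python3 - <<'E'
from h import *
C=cam('scene'); cr=lambda L:np.array(L)/3.2+[235,185]
uv=cr([(250,235),(453,272),(385,508),(165,452)])
print('box',fitrect(C,uv,[(.065,-.085,.095),(-.065,-.085,.095),(-.065,.085,.095),(.065,.085,.095)],[.4,-.19,.1]))
uv=cr([(108,48),(197,65),(122,222),(32,207)])
print(unproj(C,uv,.075).round(3))
print('stand',fitrect(C,uv,[(.04,-.085,.075),(-.04,-.085,.075),(-.04,.085,.075),(.04,.085,.075)],[.55,-.25,-.1]))
print('tab top',unproj(C,cr([(327,280)]),.135), 'handle tops',unproj(C,cr([(130,35),(92,112)]),.12).round(3))
print('cans',unproj(C,[(309,157),(363,133)],[.15,.199]).round(3),'pink top',unproj(C,cr([(310,120)]),.1))
S=cam('side')
print('side: tab',unproj(S,[(267,157)],.135),'lid',unproj(S,[(239,157),(288,150),(300,181),(248,193)],.095).round(3),'handles',unproj(S,[(356,173),(368,190)],.12).round(3))
E
```

```text
box (array([ 0.39871229, -0.190115  ,  0.16642097]), array([[-0.2, -2. ],
       [ 0.3,  0.2],
       [ 1.5,  0.7],
       [-1.6,  0.5]]))
[[ 0.654 -0.388  0.075]
 [ 0.587 -0.4    0.075]
 [ 0.562 -0.248  0.075]
 [ 0.621 -0.234  0.075]]
stand (array([ 0.606751  , -0.31935335,  0.19541303]), array([[-1.9, -2.9],
       [ 3.3, -2.5],
       [ 3.4,  3.2],
       [-4.9,  0.6]]))
tab top [[ 0.40340219 -0.21689068  0.135     ]] handle tops [[ 0.618 -0.365  0.12 ]
 [ 0.604 -0.289  0.12 ]]
cans [[ 0.597 -0.486  0.15 ]
 [ 0.496 -0.562  0.199]] pink top [[ 0.48073275 -0.361482    0.1       ]]
side: tab [[ 0.405664  -0.2097612  0.135    ]] lid [[ 0.332 -0.132  0.095]
 [ 0.459 -0.112  0.095]
 [ 0.478 -0.261  0.095]
 [ 0.359 -0.294  0.095]] handles [[ 0.605 -0.281  0.12 ]
 [ 0.617 -0.35   0.12 ]]
```

Box is at about (0.399,-0.190) with yaw 0.166, stand at about (0.607,-0.319) with yaw about 0.19. Sizes and heights are consistent. Next I swing over to a view above the box.

Emit:
drive_tool --deltas '[{"fingers":100,"slide":[-0.035,-0.034,-0.02],"roll":0.14},{"fingers":100,"slide":[-0.07,-0.068,-0.04],"roll":0.28},{"fingers":100,"slide":[-0.105,-0.102,-0.06],"roll":0.42},{"fingers":100,"slide":[-0.14,-0.136,-0.08],"roll":0.56},{"fingers":100,"slide":[-0.175,-0.17,-0.08],"roll":0.7}]' --newtons 40

```text
clock: 0.65
tool_pos: [0.3365, 0.3892, 0.3383]
tcp_rot: [[-0.47, 0.883, 0.004], [0.883, 0.47, 0.003], [0.001, 0.004, -1.0]]
contact_force: [1.0, 0.6, 0.1]
opening: 0.0854
grip_force: 0.0
```

```bash
cat >> h.py <<'E'
def go(x,y,z,yawy,base=None):
    "slide/roll from now to TCP x,y,z with tool y axis (mod 180) at world angle yawy"
    s=manip.get_state(); R=np.array(s['tcp_rot']); R0=R; d=np.array([x,y,z])-s['tool_pos']
    a=np.arctan2(R[1,1],R[0,1]); r=-(yawy-a); r=(r+np.pi/2)%np.pi-np.pi/2
    print('pos',s['tool_pos'].round(4),'slide',(R.T@d).round(4),'roll',round(r,4),'j',s['joints'].round(1),'F',s['contact_force'].round(2),'open',round(s['opening'],4),'t',round(s['clock'],2))
E
python3 -c "
from h import *
go(.42,.2,.34,.166)"
```

```text
pos [0.3365 0.3892 0.3383] slide [-0.2062 -0.0152 -0.0019] roll 0.3232 j [ 36.5  -8.  103.6   0.   84.1   8.5] F [1.03 0.61 0.1 ] open 0.0854 t 0.65
```

Emit:
drive_tool --deltas '[{"fingers":100,"slide":[-0.044,-0.018,0],"roll":0.11},{"fingers":100,"slide":[-0.089,-0.036,0],"roll":0.22},{"fingers":100,"slide":[-0.133,-0.054,0],"roll":0.32},{"fingers":100,"slide":[-0.178,-0.072,0],"roll":0.32},{"fingers":100,"slide":[-0.222,-0.09,0],"roll":0.32}]'

```text
clock: 1.15
tool_pos: [0.3612, 0.1504, 0.3355]
tcp_rot: [[-0.174, 0.985, 0.0], [0.985, 0.174, -0.0], [-0.0, 0.0, -1.0]]
contact_force: [0.5, 0.2, -0.6]
opening: 0.0856
grip_force: 0.0
```

```bash
python3 -c "
from h import *
go(.40,-.2,.30,.166)"
```

```text
pos [0.3612 0.1504 0.3355] slide [-0.3518 -0.0227  0.0355] roll 0.0087 j [  5.9 -27.2 118.8  -0.   88.4  -4.1] F [ 0.52  0.24 -0.63] open 0.0856 t 1.15
```

Emit:
drive_tool --deltas '[{"fingers":100,"slide":[-0.048,-0.003,0],"roll":0},{"fingers":100,"slide":[-0.096,-0.006,0.01],"roll":0},{"fingers":100,"slide":[-0.144,-0.01,0.02],"roll":0},{"fingers":100,"slide":[-0.192,-0.013,0.03],"roll":0},{"fingers":100,"slide":[-0.24,-0.016,0.04],"roll":0}]'

```text
clock: 1.65
tool_pos: [0.387, -0.0891, 0.2953]
tcp_rot: [[-0.173, 0.985, 0.001], [0.985, 0.173, -0.0], [-0.0, 0.001, -1.0]]
contact_force: [0.7, -0.5, 0.5]
opening: 0.0855
grip_force: 0.0
```

Emit:
drive_tool --deltas '[{"fingers":100,"slide":[-0.04,-0.003,0],"roll":0},{"fingers":100,"slide":[-0.075,-0.006,0.01],"roll":0},{"fingers":100,"slide":[-0.105,-0.007,0.015],"roll":0},{"fingers":100,"slide":[-0.105,-0.007,0.015],"roll":0},{"fingers":100,"slide":[-0.105,-0.007,0.015],"roll":0}]'

```text
clock: 2.15
tool_pos: [0.3984, -0.1918, 0.2802]
tcp_rot: [[-0.172, 0.985, -0.001], [0.985, 0.172, 0.001], [0.001, -0.001, -1.0]]
contact_force: [-0.0, -0.0, -0.0]
opening: 0.0855
grip_force: 0.0
```

```bash
python3 -c "
from h import *
s,im=snap('wrist','w1')
np.save('w1.npy',s,allow_pickle=True)
go(.4034,-.217,.28,.166)"
```

```text
pos [ 0.3986 -0.1912  0.2805] slide [-0.0262  0.0003  0.0005] roll 0.0081 j [-40.4 -16.7 116.9   0.   79.8 -50.4] F [-0.72  0.6   0.23] open 0.0856 t 2.2
```

View pics/w1.png

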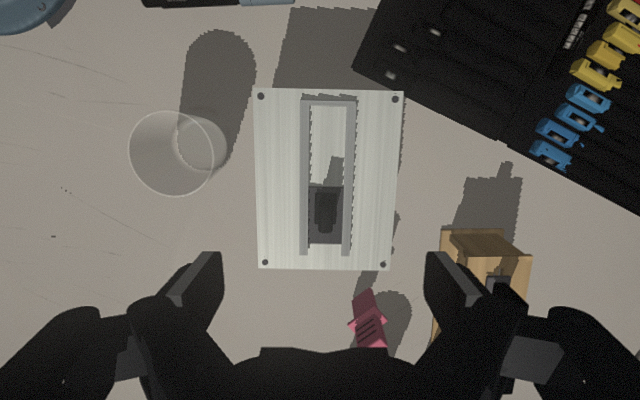

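The wrist view shows the lid corners at (252,90), (404,91), (390,270) and (258,268). The shutter spans rows 186–245 with the tab at about (326,212). The pink decoy is at (368,320) and the stand at the lower right.

Run:
```python
from h import *
s=np.load('w1.npy',allow_pickle=True).item(); C=cam('wrist',s)
uv=[(390,270),(258,268),(252,90),(404,91)]
p,r=fitrect(C,uv,[(.065,-.085,.095),(-.065,-.085,.095),(-.065,.085,.095),(.065,.085,.095)],[.4,-.19,.1]);print(p,r)
c,sn=np.cos(p[2]),np.sin(p[2]); Rz=np.array([[c,-sn],[sn,c]])
L=lambda q,z: ((unproj(C,q,z)[:,:2]-p[:2])@Rz).round(4)
print('rails',L([(301,100),(356,100),(303,250),(350,250)],.102)); print('shutter y edges',L([(326,186),(326,245)],.099)); print('tab',L([(326,212),(314,212),(338,212),(326,190),(326,233)],.135))
for q in (0,.005,.01): print(q,proj(C,[[*(p[:2]+Rz@np.array([x,-.035+q+y])),z] for x,y,z in [(0,0,.135),(-.006,.012,.135),(.006,-.012,.135),(0,.028,.099)]]).round(0).tolist())
im=cv2.imread('pics/w1.png')[170:260,280:370]; cv2.imwrite('pics/w1c.png',cv2.resize(im,None,fx=6,fy=6,interpolation=cv2.INTER_CUBIC))
```

```text
[ 0.40090732 -0.19457617  0.1583153 ] [[-0.   0.9]
 [ 0.7  0.9]
 [ 0.1 -1.5]
 [-0.7  0.1]]
rails [[-0.0225  0.0758]
 [ 0.0239  0.0766]
 [-0.0207 -0.0609]
 [ 0.0239 -0.0601]]
shutter y edges [[-0.      0.001 ]
 [ 0.001  -0.0566]]
tab [[ 0.     -0.0125]
 [-0.0098 -0.0127]
 [ 0.0098 -0.0123]
 [-0.0003  0.0059]
 [ 0.0004 -0.0308]]
0 [[325.0, 238.0], [318.0, 224.0], [332.0, 251.0], [326.0, 195.0]]
0.005 [[326.0, 232.0], [319.0, 218.0], [332.0, 246.0], [326.0, 189.0]]
0.01 [[326.0, 226.0], [319.0, 212.0], [333.0, 240.0], [326.0, 184.0]]
```

View pics/w1c.png

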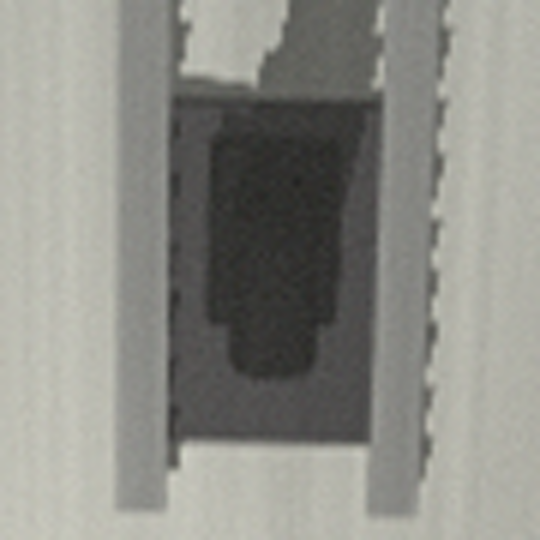

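The fine crop shows the shutter at rows 187–243, so q is about 7 mm. The tab's foot is at rows 192–224 and its top ends at row 233. Together these put the tab centre at box y ≈ -19 mm, which the scene and side estimates (-22 and -16 mm) bracket. I'll grasp the tab across its 12 mm.

```bash
python3 -c "
from h import *
go(.4039,-.2133,.134,.158)"
```

```text
pos [ 0.3986 -0.1912  0.2805] slide [-0.0227  0.0014  0.1465] roll 0.0161 j [-40.4 -16.7 116.9   0.   79.8 -50.4] F [-0.72  0.6   0.23] open 0.0856 t 2.2
```

Emit:
drive_tool --deltas '[{"fingers":50,"slide":[-0.023,0.001,0.02],"roll":0.016},{"fingers":50,"slide":[-0.023,0.001,0.06],"roll":0.016},{"fingers":50,"slide":[-0.023,0.001,0.1],"roll":0.016},{"fingers":50,"slide":[-0.023,0.001,0.13],"roll":0.016},{"fingers":50,"slide":[-0.023,0.001,0.146],"roll":0.016}]'

```text
clock: 2.7
tool_pos: [0.4026, -0.2118, 0.1321]
tcp_rot: [[-0.159, 0.987, -0.003], [0.987, 0.159, 0.003], [0.003, -0.002, -1.0]]
contact_force: [0.5, 0.1, 0.4]
opening: 0.0428
grip_force: 0.0
```

Emit:
drive_tool --deltas '[{"fingers":0,"slide":[0,0,0],"roll":0},{"fingers":0,"slide":[0,0,0],"roll":0},{"fingers":0,"slide":[0,0,0],"roll":0},{"fingers":0,"slide":[0,0,0],"roll":0},{"fingers":0,"slide":[0,0,0],"roll":0}]' --newtons 25

```text
clock: 3.2
tool_pos: [0.4039, -0.2145, 0.1357]
tcp_rot: [[-0.157, 0.988, 0.0], [0.988, 0.157, -0.001], [-0.001, 0.0, -1.0]]
contact_force: [-5.2, 0.6, 3.6]
opening: 0.0113
grip_force: 30.7
```

Emit:
drive_tool --deltas '[{"fingers":0,"slide":[0.012,0,0],"roll":0},{"fingers":0,"slide":[0.024,0,0],"roll":0},{"fingers":0,"slide":[0.036,0,0],"roll":0},{"fingers":0,"slide":[0.048,0,0],"roll":0},{"fingers":0,"slide":[0.058,0,0],"roll":0}]'

```text
clock: 3.7
tool_pos: [0.395, -0.1565, 0.1357]
tcp_rot: [[-0.158, 0.987, 0.002], [0.987, 0.158, -0.002], [-0.002, 0.001, -1.0]]
contact_force: [-3.9, -2.3, 5.5]
opening: 0.0116
grip_force: 30.9
```

Emit:
drive_tool --deltas '[{"fingers":0,"slide":[0.001,0,0],"roll":0},{"fingers":0,"slide":[0.002,0,0],"roll":0},{"fingers":0,"slide":[0.003,0,0],"roll":0},{"fingers":0,"slide":[0.004,0,0],"roll":0},{"fingers":0,"slide":[0.004,0,0],"roll":0}]'

```text
clock: 4.2
tool_pos: [0.3945, -0.1528, 0.1357]
tcp_rot: [[-0.158, 0.987, 0.002], [0.987, 0.158, -0.001], [-0.001, 0.001, -1.0]]
contact_force: [-3.4, -0.8, 6.7]
opening: 0.0113
grip_force: 31.1
```

Emit:
drive_tool --deltas '[{"fingers":0,"slide":[0.001,0,0],"roll":0},{"fingers":0,"slide":[0.002,0,0],"roll":0},{"fingers":0,"slide":[0.003,0,0],"roll":0},{"fingers":0,"slide":[0.003,0,0],"roll":0},{"fingers":0,"slide":[0.003,0,0],"roll":0}]'

```text
clock: 4.7
tool_pos: [0.3942, -0.1509, 0.1357]
tcp_rot: [[-0.158, 0.987, 0.002], [0.987, 0.158, -0.004], [-0.004, 0.002, -1.0]]
contact_force: [-4.2, -6.2, 2.6]
opening: 0.0114
grip_force: 30.5
```

Emit:
drive_tool --deltas '[{"fingers":0,"slide":[0.001,0,0],"roll":0},{"fingers":0,"slide":[0.002,0,0],"roll":0},{"fingers":0,"slide":[0.003,0,0],"roll":0},{"fingers":0,"slide":[0.003,0,0],"roll":0},{"fingers":0,"slide":[0.003,0,0],"roll":0}]'

```text
clock: 5.2
tool_pos: [0.3941, -0.1506, 0.1357]
tcp_rot: [[-0.158, 0.987, 0.004], [0.987, 0.158, -0.011], [-0.012, 0.002, -1.0]]
contact_force: [-1.3, -19.1, -5.8]
opening: 0.0114
grip_force: 29.3
```

Force of 19 N along y with no further travel means the shutter is at its stop. I'll relax, release and rise.

Emit:
drive_tool --deltas '[{"fingers":0,"slide":[-0.003,0,0],"roll":0},{"fingers":50,"slide":[-0.0035,0,0],"roll":0},{"fingers":50,"slide":[-0.0035,0,0],"roll":0},{"fingers":50,"slide":[-0.0035,0,0],"roll":0},{"fingers":50,"slide":[-0.0035,0,-0.02],"roll":0}]'

```text
clock: 5.7
tool_pos: [0.3919, -0.1487, 0.1523]
tcp_rot: [[-0.158, 0.987, -0.005], [0.987, 0.158, 0.004], [0.005, -0.004, -1.0]]
contact_force: [0.8, -0.6, -0.3]
opening: 0.0427
grip_force: 0.0
```

Emit:
drive_tool --deltas '[{"fingers":50,"slide":[0,0,-0.04],"roll":0},{"fingers":50,"slide":[0,0,-0.08],"roll":0},{"fingers":50,"slide":[0,0,-0.12],"roll":0},{"fingers":70,"slide":[0,0,-0.15],"roll":0},{"fingers":70,"slide":[0,0,-0.15],"roll":0}]'

```text
clock: 6.2
tool_pos: [0.3954, -0.1513, 0.3098]
tcp_rot: [[-0.158, 0.987, 0.008], [0.987, 0.158, -0.005], [-0.007, 0.007, -1.0]]
contact_force: [0.3, -0.4, -0.7]
opening: 0.0596
grip_force: 0.0
```

```bash
python3 -c "
from h import *
s,im=snap('wrist','w2')
np.save('w2.npy',s,allow_pickle=True)
go(.597,-.285,.30,.19)"
```

```text
pos [ 0.3945 -0.1507  0.3069] slide [-0.1646  0.1787  0.0081] roll -0.0313 j [-36.4 -21.3 117.6   0.   83.4 -45.5] F [ 0.15  0.21 -0.21] open 0.0593 t 6.25
```

Emit:
drive_tool --deltas '[{"fingers":70,"slide":[-0.032,0.035,0],"roll":-0.03},{"fingers":70,"slide":[-0.065,0.07,0],"roll":-0.03},{"fingers":70,"slide":[-0.097,0.106,0],"roll":-0.03},{"fingers":70,"slide":[-0.13,0.141,0],"roll":-0.03},{"fingers":70,"slide":[-0.155,0.168,0],"roll":-0.03}]'

```text
clock: 6.75
tool_pos: [0.5851, -0.2777, 0.3015]
tcp_rot: [[-0.187, 0.982, -0.003], [0.982, 0.187, 0.003], [0.003, -0.002, -1.0]]
contact_force: [-0.3, 0.1, -0.2]
opening: 0.0599
grip_force: 0.0
```

Emit:
drive_tool --deltas '[{"fingers":70,"slide":[-0.01,0.01,0],"roll":0},{"fingers":70,"slide":[-0.01,0.01,0],"roll":0},{"fingers":70,"slide":[-0.01,0.01,0],"roll":0},{"fingers":70,"slide":[-0.01,0.01,0],"roll":0},{"fingers":70,"slide":[-0.01,0.01,0],"roll":0}]'

```text
clock: 7.25
tool_pos: [0.5949, -0.2844, 0.3047]
tcp_rot: [[-0.187, 0.982, -0.0], [0.982, 0.187, 0.0], [0.0, -0.0, -1.0]]
contact_force: [0.2, 0.3, 0.7]
opening: 0.0599
grip_force: 0.0
```

```bash
python3 -c "
from h import *
s,im=snap('wrist','w3')
np.save('w3.npy',s,allow_pickle=True); print(s['tool_pos'])
a=cv2.imread('pics/w2.png')[70:300,230:430]; a=cv2.resize(a,None,fx=1.75,fy=1.75)
b=cv2.imread('pics/w3.png')[60:300,200:450]; b=cv2.resize(b,None,fx=1.75,fy=1.75,interpolation=cv2.INTER_CUBIC)
o=np.zeros((430,800,3),np.uint8); o[:a.shape[0],:a.shape[1]]=a; o[:b.shape[0],360:360+b.shape[1]]=b; cv2.imwrite('pics/c3.png',o)"
```

```text
[ 0.59492584 -0.28441982  0.30466853]
```

View pics/c3.png

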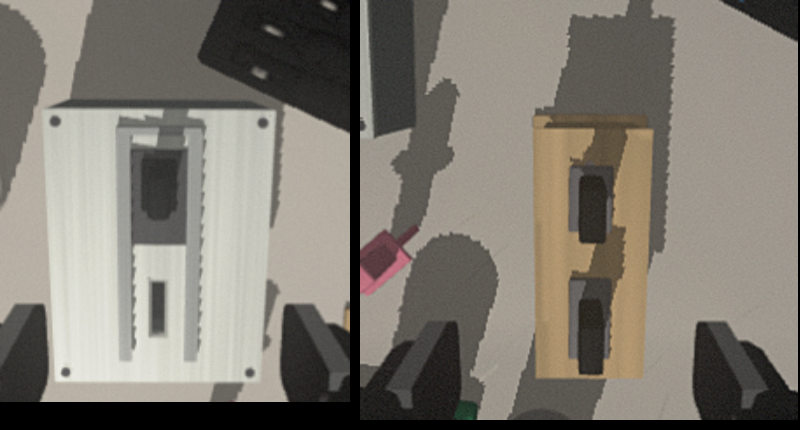

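Left crop: the shutter is fully open and the slot is clear at crop (157,307). Right crop: there are two candidates in the stand. The upper (+y bay) has its collar at rows 166–231 and the lower (-y bay) at rows 278–358. The shorter collar, in the upper bay, should be the narrow paddle. I'll confirm that with numbers; the pink one at (385,262) is ruled out.

Run:
```python
from h import *
s=np.load('w3.npy',allow_pickle=True).item(); C=cam('wrist',s); cr=lambda L:(np.array(L,float)-[360,0])/1.75+[200,60]
p,r=fitrect(C,cr([(645,378),(536,377),(534,127),(652,128)]),[(.04,-.085,.075),(-.04,-.085,.075),(-.04,.085,.075),(.04,.085,.075)],[.6,-.3,.19]);print('stand',p,r.tolist())
c,sn=np.cos(p[2]),np.sin(p[2]); Rz=np.array([[c,-sn],[sn,c]])
L=lambda q,z: ((unproj(C,cr(q),z)[:,:2]-p[:2])@Rz).round(4).tolist()
print('collars up',L([(569,166),(614,166),(569,231)],.08),'low',L([(569,278),(612,278),(569,358)],.08))
print('handle tops: up',L([(579,243),(606,243),(606,177),(579,177)],.125),'low',L([(578,374),(603,374)],.125))
for y in(.04,-.04): print('bay',y,p[:2]+Rz@[0,y])
s=np.load('w2.npy',allow_pickle=True).item(); C=cam('wrist',s); k=lambda L:np.array(L,float)/1.75+[230,70]
b,r=fitrect(C,k([(261,380),(55,382),(44,108),(275,110)]),[(.065,-.085,.095),(-.065,-.085,.095),(-.065,.085,.095),(.065,.085,.095)],[.4,-.19,.1]);print('box',b,r.tolist())
c,sn=np.cos(b[2]),np.sin(b[2]); Rb=np.array([[c,-sn],[sn,c]])
print('slot pred',b[:2]+Rb@[0,-.035],'seen',unproj(C,k([(157.5,308)]),.095)); print('ends',((unproj(C,k([(157,280),(157,337),(149,308),(166,308)]),.095)[:,:2]-b[:2])@Rb).round(4).tolist())
```

```text
stand [ 0.61156706 -0.32148718  0.18656441] [[3.6, 4.7], [-3.9, 5.1], [-5.7, -3.4], [5.9, -3.7]]
collars up [[-0.0139, 0.0597], [0.0122, 0.0598], [-0.0139, 0.0208]] low [[-0.0139, -0.0088], [0.0124, -0.0087], [-0.0139, -0.0624]]
handle tops: up [[-0.0081, 0.0255], [0.006, 0.0255], [0.0054, 0.0602], [-0.0083, 0.0601]] low [[-0.0083, -0.05], [0.0056, -0.05]]
bay 0.04 [ 0.6041477  -0.28218129]
bay -0.04 [ 0.61898642 -0.36079308]
box [ 0.40076715 -0.19359972  0.15455839] [[-0.1, 1.1], [0.4, -0.3], [-1.1, -0.1], [0.8, -0.5]]
slot pred [ 0.40615518 -0.22818251] seen [[ 0.40536893 -0.22771147  0.095     ]]
ends [[-0.0011, -0.0163], [-0.001, -0.0538], [-0.0059, -0.0344], [0.0045, -0.0344]]
```

The upper (+y) paddle's collar measures 39 mm, which is the narrow one; the lower measures 54 mm and is the wide one. Now I grasp the narrow handle at (0.603,-0.2814).

```bash
python3 -c "
from h import *
go(.603,-.2814,.110,.187)"
```

```text
pos [ 0.595  -0.2845  0.3049] slide [0.0016 0.0084 0.1949] roll 0.0013 j [-35.4  13.3  85.    0.   81.7 -46.2] F [ 0.61  0.71 -0.09] open 0.0597 t 7.3
```

Emit:
drive_tool --deltas '[{"fingers":50,"slide":[0.0015,0.0085,0.03],"roll":0},{"fingers":50,"slide":[0.0015,0.0085,0.07],"roll":0},{"fingers":50,"slide":[0.0015,0.0085,0.11],"roll":0},{"fingers":50,"slide":[0.0015,0.0085,0.14],"roll":0},{"fingers":50,"slide":[0.0015,0.0085,0.16],"roll":0}]'

```text
clock: 7.8
tool_pos: [0.6021, -0.281, 0.1419]
tcp_rot: [[-0.187, 0.982, -0.003], [0.982, 0.187, 0.002], [0.003, -0.002, -1.0]]
contact_force: [-0.0, 0.2, -0.3]
opening: 0.0429
grip_force: 0.0
```

Emit:
drive_tool --deltas '[{"fingers":50,"slide":[0,0,0.012],"roll":0},{"fingers":50,"slide":[0,0,0.024],"roll":0},{"fingers":50,"slide":[0,0,0.034],"roll":0},{"fingers":50,"slide":[0,0,0.034],"roll":0},{"fingers":50,"slide":[0,0,0.034],"roll":0}]'

```text
clock: 8.3
tool_pos: [0.604, -0.2823, 0.1114]
tcp_rot: [[-0.187, 0.982, 0.001], [0.982, 0.187, -0.001], [-0.001, 0.001, -1.0]]
contact_force: [0.4, 0.4, 0.0]
opening: 0.0427
grip_force: 0.0
```

```bash
python3 -c "
from h import *
go(.603,-.2814,.110,.187)
s,im=snap('wrist','w4'); s2,im2=snap('side','s4')
a=im[150:400,170:480]; b=cv2.resize(im2[130:280,250:420],None,fx=2.4,fy=2.4)
a=cv2.resize(a,None,fx=1.25,fy=1.25)
o=np.zeros((370,800,3),np.uint8); o[:a.shape[0],:a.shape[1]]=a; o[:b.shape[0],390:390+b.shape[1]]=b; cv2.imwrite('pics/c4.png',o[:,:,::-1])"
```

```text
pos [ 0.604  -0.2823  0.1114] slide [ 0.001  -0.0008  0.0014] roll 0.001 j [-34.8  25.   91.5  -0.   63.4 -45.5] F [0.45 0.37 0.03] open 0.0427 t 8.3
```

View pics/c4.png

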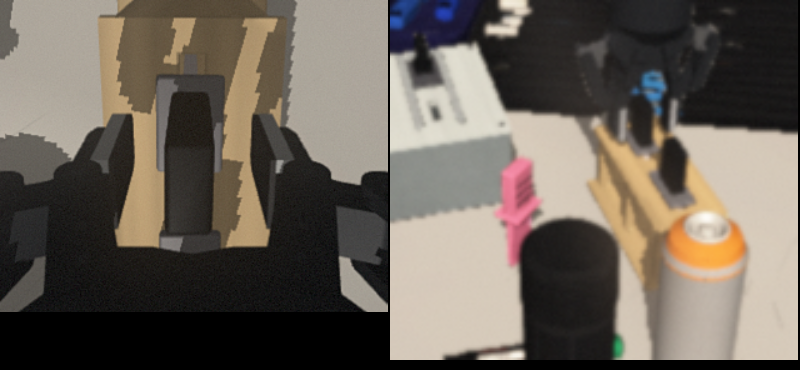

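The fingers straddle the handle of the +y paddle, which sits centred between the pads (crop (190,150)). Closing.

Emit:
drive_tool --deltas '[{"fingers":0,"slide":[0,0,0],"roll":0},{"fingers":0,"slide":[0,0,0],"roll":0},{"fingers":0,"slide":[0,0,0],"roll":0},{"fingers":0,"slide":[0,0,0],"roll":0},{"fingers":0,"slide":[0,0,0],"roll":0}]' --newtons 50

```text
clock: 8.9
tool_pos: [0.6039, -0.2823, 0.1113]
tcp_rot: [[-0.187, 0.982, 0.001], [0.982, 0.187, -0.001], [-0.001, 0.001, -1.0]]
contact_force: [-0.8, 0.5, 3.4]
opening: 0.013
grip_force: 49.1
```

Emit:
drive_tool --deltas '[{"fingers":0,"slide":[0,0,-0.01],"roll":0},{"fingers":0,"slide":[0,0,-0.03],"roll":0},{"fingers":0,"slide":[0,0,-0.06],"roll":0},{"fingers":0,"slide":[0,0,-0.09],"roll":0},{"fingers":0,"slide":[0,0,-0.12],"roll":0}]'

```text
clock: 9.4
tool_pos: [0.6032, -0.2817, 0.2317]
tcp_rot: [[-0.187, 0.982, -0.001], [0.982, 0.187, 0.001], [0.001, -0.001, -1.0]]
contact_force: [-0.1, -1.1, -0.5]
opening: 0.0136
grip_force: 48.8
```

```bash
python3 -c "
from h import *
go(.4055,-.228,.251,.156)"
```

```text
pos [ 0.6032 -0.2817  0.2317] slide [ 0.0898 -0.1842 -0.0191] roll 0.032 j [-34.8  17.3  87.9   0.   74.8 -45.5] F [-0.07 -1.06 -0.45] open 0.0136 t 9.4
```

Grip holds at 13.6 mm with 49 N, so the paddle is lifted. Moving over the slot.

Emit:
drive_tool --deltas '[{"fingers":0,"slide":[0.016,-0.034,-0.01],"roll":0.01},{"fingers":0,"slide":[0.034,-0.07,-0.01],"roll":0.02},{"fingers":0,"slide":[0.052,-0.106,-0.01],"roll":0.03},{"fingers":0,"slide":[0.07,-0.143,-0.01],"roll":0.031},{"fingers":0,"slide":[0.085,-0.174,-0.005],"roll":0.031}]'

```text
clock: 9.9
tool_pos: [0.4151, -0.2303, 0.236]
tcp_rot: [[-0.157, 0.988, 0.0], [0.988, 0.157, -0.0], [-0.0, 0.0, -1.0]]
contact_force: [-0.1, -0.0, -0.9]
opening: 0.0137
grip_force: 49.0
```

Emit:
drive_tool --deltas '[{"fingers":0,"slide":[0.004,-0.01,0],"roll":0},{"fingers":0,"slide":[0.004,-0.01,0.01],"roll":0},{"fingers":0,"slide":[0.004,-0.01,0.018],"roll":0},{"fingers":0,"slide":[0.004,-0.01,0.018],"roll":0},{"fingers":0,"slide":[0.004,-0.01,0.018],"roll":0}]'

```text
clock: 10.4
tool_pos: [0.4069, -0.2288, 0.2172]
tcp_rot: [[-0.157, 0.988, -0.001], [0.988, 0.157, 0.001], [0.001, -0.001, -1.0]]
contact_force: [0.2, -0.5, -0.2]
opening: 0.0135
grip_force: 49.1
```

```bash
python3 -c "
from h import *
go(.4055,-.228,.215,.156)
s,im=snap('wrist','w5'); np.save('w5.npy',s,allow_pickle=True); s2,im2=snap('side','s5')
s3,im3=snap('scene','sc5')
a=cv2.resize(im[100:400,215:425],None,fx=2,fy=2); b=cv2.resize(im2[90:210,220:320],None,fx=3,fy=2.9)[:300]; c=cv2.resize(im3[240:340,285:385],None,fx=3,fy=3)
o=np.zeros((600,725,3),np.uint8); o[:,:420]=a; o[:300,425:725]=b[:300]; o[300:,425:725]=c; cv2.imwrite('pics/c5.png',o[:,:,::-1])"
```

```text
pos [ 0.4069 -0.2288  0.2172] slide [ 0.001  -0.0012  0.0022] roll 0.0015 j [-43.3  -9.  117.4   0.   71.7 -52.3] F [ 0.16 -0.46 -0.18] open 0.0135 t 10.4
```

View pics/c5.png

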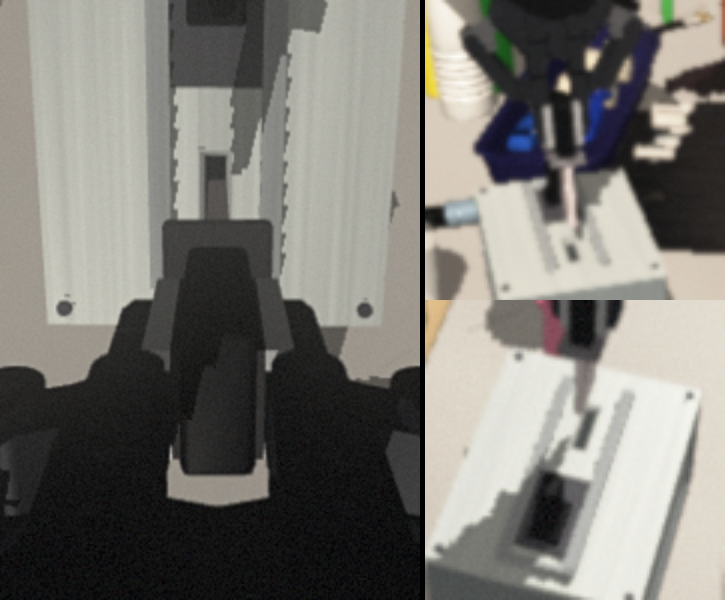

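The wrist crop shows the slot mouth's +y end at row 152, cols 201–229, and the collar's front edge at row 220, cols 163–273. The side and scene crops show the blade upright just above the slot. I'll turn this into a tool-frame offset.

Run:
```python
from h import *
s=np.load('w5.npy',allow_pickle=True).item(); R=np.array(s['tcp_rot']); o=np.array(s['tool_pos']); C=cam('wrist',s)
k=lambda L:np.array(L,float)/2+[215,100]
T=lambda q,z:((unproj(C,k(q),z)-o)@R).round(4).tolist()
print('collar top z',T([(163,220),(273,220)],o[2]-.031),'bottom z',T([(163,220),(273,220)],o[2]-.036))
print('slot +y edge, sides',T([(215,152),(201,160),(229,160),(203,200),(231,200)],.095))
print('inner',T([(216,156),(205,180),(226,180)],.095))
print('shutter -y edge',T([(215,86)],.099))
print('lid corners -y',T([(383,325),(48,323)],.095))
b=[.4008,-.1941,.1565]
c,sn=np.cos(b[2]),np.sin(b[2]); Rb=np.array([[c,-sn],[sn,c]])
print('slot in tool from lid fits',((np.r_[b[:2]+Rb@[0,-.035],.095]-o)@R).round(4))
# blade tip seen in side / scene, on x-y at tip height
z=o[2]-.096
S=cam('side'); print('side tip',((unproj(S,[(220+(573-425)/3,90+232/2.9)],z)-o)@R).round(4), 'slot',((unproj(S,[(220+(571-425)/3,90+249/2.9)],.095)-o)@R).round(4))
S=cam('scene'); print('scene tip',((unproj(S,[(285+(583-425)/3,240+(410-300)/3)],z)-o)@R).round(4),'slot',((unproj(S,[(285+(586-425)/3,240+(428-300)/3)],.095)-o)@R).round(4))
```

```text
collar top z [[0.0207, -0.0126, 0.031], [0.0207, 0.0128, 0.031]] bottom z [[0.0192, -0.013, 0.036], [0.0192, 0.0132, 0.036]]
slot +y edge, sides [[0.0186, -0.0009, 0.1222], [0.0156, -0.006, 0.1222], [0.0156, 0.0042, 0.1222], [0.0005, -0.0053, 0.1222], [0.0006, 0.005, 0.1222]]
inner [[0.0171, -0.0005, 0.1222], [0.0081, -0.0046, 0.1222], [0.0081, 0.0031, 0.1222]]
shutter -y edge [[0.0426, -0.0009, 0.1182]]
lid corners -y [[-0.0498, 0.0646, 0.1221], [-0.0492, -0.0659, 0.1222]]
slot in tool from lid fits [ 1.000e-04 -5.000e-04  1.222e-01]
side tip [[-0.0171 -0.0001  0.096 ]] slot [[-0.001  -0.0008  0.1222]]
scene tip [[ 0.0106 -0.0022  0.096 ]] slot [[ 0.0039 -0.0028  0.1222]]
```

Offsets are under 1 mm. I apply (+0.5, -0.6) mm and descend, watching force.

Emit:
drive_tool --deltas '[{"fingers":0,"slide":[0.0005,-0.0006,0.005],"roll":0},{"fingers":0,"slide":[0.0005,-0.0006,0.012],"roll":0},{"fingers":0,"slide":[0.0005,-0.0006,0.019],"roll":0},{"fingers":0,"slide":[0.0005,-0.0006,0.024],"roll":0},{"fingers":0,"slide":[0.0005,-0.0006,0.027],"roll":0}]'

```text
clock: 11.05
tool_pos: [0.4053, -0.228, 0.1897]
tcp_rot: [[-0.156, 0.988, -0.001], [0.988, 0.156, 0.001], [0.001, -0.001, -1.0]]
contact_force: [-1.0, -0.2, -0.8]
opening: 0.0131
grip_force: 49.1
```

Emit:
drive_tool --deltas '[{"fingers":0,"slide":[0,0,0.001],"roll":0},{"fingers":0,"slide":[0,0,0.002],"roll":0},{"fingers":0,"slide":[0,0,0.004],"roll":0},{"fingers":0,"slide":[0,0,0.006],"roll":0},{"fingers":0,"slide":[0,0,0.006],"roll":0}]'

```text
clock: 11.55
tool_pos: [0.4055, -0.2281, 0.1844]
tcp_rot: [[-0.156, 0.988, -0.0], [0.988, 0.156, 0.0], [0.0, -0.0, -1.0]]
contact_force: [-0.6, 0.2, -1.1]
opening: 0.0135
grip_force: 49.1
```

The tip is about 7 mm below the lid top with no reaction force, so it's in the slot. Continuing down.

Emit:
drive_tool --deltas '[{"fingers":0,"slide":[0,0,0.003],"roll":0},{"fingers":0,"slide":[0,0,0.007],"roll":0},{"fingers":0,"slide":[0,0,0.011],"roll":0},{"fingers":0,"slide":[0,0,0.015],"roll":0},{"fingers":0,"slide":[0,0,0.018],"roll":0}]'

```text
clock: 12.05
tool_pos: [0.4055, -0.2281, 0.1661]
tcp_rot: [[-0.156, 0.988, -0.0], [0.988, 0.156, 0.0], [0.001, -0.0, -1.0]]
contact_force: [-0.0, 0.9, -1.5]
opening: 0.0132
grip_force: 49.1
```

Emit:
drive_tool --deltas '[{"fingers":0,"slide":[0,0,0.004],"roll":0},{"fingers":0,"slide":[0,0,0.008],"roll":0},{"fingers":0,"slide":[0,0,0.012],"roll":0},{"fingers":0,"slide":[0,0,0.016],"roll":0},{"fingers":0,"slide":[0,0,0.018],"roll":0}]'

```text
clock: 12.55
tool_pos: [0.4054, -0.2281, 0.1481]
tcp_rot: [[-0.156, 0.988, -0.001], [0.988, 0.156, 0.0], [0.001, -0.0, -1.0]]
contact_force: [-0.5, 0.3, -1.2]
opening: 0.0137
grip_force: 49.1
```

Emit:
drive_tool --deltas '[{"fingers":0,"slide":[0,0,0],"roll":0},{"fingers":0,"slide":[0,0,0],"roll":0},{"fingers":0,"slide":[0,0,0],"roll":0},{"fingers":0,"slide":[0,0,0],"roll":0},{"fingers":0,"slide":[0,0,0],"roll":0}]'

```text
clock: 13.05
tool_pos: [0.4057, -0.2283, 0.1488]
tcp_rot: [[-0.156, 0.988, 0.0], [0.988, 0.156, -0.0], [-0.0, 0.0, -1.0]]
contact_force: [0.2, 0.4, -0.8]
opening: 0.0135
grip_force: 49.1
```

```bash
python3 -c "
from h import *
s,im=snap('wrist','w6'); s2,im2=snap('side','s6')
s3,im3=snap('scene','sc6')
print(s3['tool_pos'],s['contact_force'],s3['contact_force'],s3['ft_torque'],s3['qd'])
a=cv2.resize(im[100:400,215:425],None,fx=2,fy=2); b=cv2.resize(im2[90:210,220:320],None,fx=3,fy=2.9)[:300]; c=cv2.resize(im3[180:340,240:400],None,fx=1.88,fy=1.88)[:300,:300]
o=np.zeros((600,725,3),np.uint8); o[:,:420]=a; o[:300,425:725]=b[:300]; o[300:,425:725]=c; cv2.imwrite('pics/c6.png',o[:,:,::-1])"
```

```text
[ 0.40565027 -0.22828289  0.14874888] [ 0.15616543  0.38947889 -0.81883258] [-0.88343065  0.35921712 -0.59324908] [ 0.03991441 -0.04143931 -0.05322645] [ 0.0186283  -0.07402398  0.07030522  0.00564371 -0.0133543  -0.0047264 ]
```

View pics/c6.png

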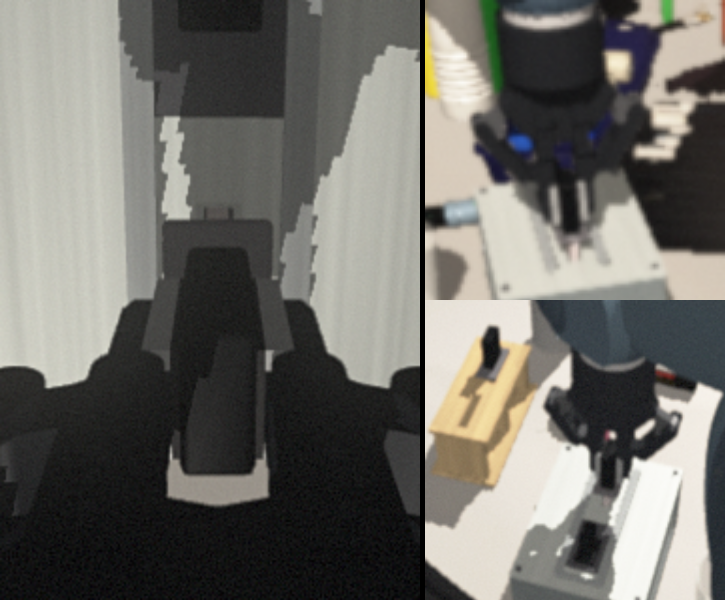

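The blade is in the slot with no contact force and no slip: the collar is still at row 220. It sits about 42 mm below the lid with the collar about 18 mm above. The shutter is open and the wide paddle is in its bay, so I'm handing in.

```bash
python3 -c "
from cell import manip
print(manip.finish_job())"
```

```text
the job is handed in; nothing more can be done
None
```

Handed in: the shutter is open to its stop, and the narrow paddle hangs from the gripper through the slot, about 42 mm of its blade below the lid, collar about 18 mm above, with no measurable contact force.

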